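Put the stray sanding supplies back in their bins

ROBOT

A 6-joint arm with a two-finger parallel gripper is mounted at the origin on the work surface. World frame = base frame: x ahead of the robot, y to its left, z up, the work surface at z = 0. Lengths are in mm, angles in rad, forces in N, time in s.
With the tool pointing down it reaches from about 350 to 975 mm from the base axis. Payload 7.1 kg.
Tool frame: the origin (TCP) lies between the finger pads; the fingertips stand 19 mm ahead of it and the grasp point (between the pads) is the TCP; z points along the fingers, y is the line along which they close (so a half turn about z gives the same grasp; the last joint's range is limited). The gripper opens to 88 mm and grips with 3 to 60 N. Pads are 20 mm wide; open, the fingers measure 115 mm over their backs; the gripper's body (75 mm by 178 mm) begins 61 mm behind the grasp point.
Start: joints at [1.327, 0.423, 1.63, -0, 1.089, -0.019], TCP at [139.288, 609.265, 241.675] pointing down, gripper open.
Joint ranges: [-3, 3], [-0.9, 2.11], [0.09, 2.58], [-1.31, 4.45], [0.11, 2.69], [-2.54, 2.54]. Speed limits (rad/s): [2.39, 2.39, 3.01, 3.14, 3.14, 3.14].

INTERFACE

Orientations are given as a rotation vector (axis times angle).
In Python, from workcell import ctrl gives the robot as it stands.
- The arm moves only by the tool arm_command, never from a script. Its argument "series" is a list of rows, each an object with "linear": the shift along the tool's x, y, z in m, a list of three; "turn": the turn about the tool's z in rad. A call has 1 to 10 rows; each row shifts and turns the commanded pose from where the row before left it, along the tool's axes as they then stand; what a row does not reach is not made up. A row lasts 1/10 s, in which the tool goes at most 50 mm and 8.59 degrees, less where a joint would pass 70% of its speed; a pose out of reach is approached as far as the arm can. A call with a gripper value outside its range is refused whole. "jaw" is the opening, from -1 (shut) to 1 (fully open), set as the call begins (left out, the last holds). The fingers move at their own pace and stop on an object; the grip force is fixed at half the most. Time passes only in rows, so rows that do not move let the fingers close. It gives the time, the measured TCP pose, the force, the opening and the grip force at its end, in the units of the state.
- ctrl.get_obs(): the state, without advancing time (a new reading comes with each control period).
- ctrl.get_image(name): name is "scene" or "top" or "wrist"; returns a dict with "frame" (400x640x3 uint8, blue, green, red), "fx", "fy", "cx", "cy" (pixels), "rvec" (rotation vector, rad) and "tvec" (3), from world to camera coordinates, as OpenCV has them. Camera axes: x right, y down, z forward; pixel columns grow to the right and rows downward; lengths in mm; the calibration is good to about 2 mm. A picture is of the moment at which its call begins. There is no depth.
- ctrl.close_job(): hands the job in; it is judged then, once.
The state is a dict: "t": time; "qpos": joint angles; "qvel": joint speeds; "joint_torque": joint torques, N m; "ee_pos": TCP position; "orientation": TCP orientation; "ft_force": force on the tool from outside, world axes, zero at the start; "moment": the same for the moment, N m; "width": finger opening in mm; "grasp_force": force on a finger pad.
Only numpy, scipy, OpenCV 4.12 (cv2) and the standard library are available. Lean on these libraries where they do the work, as an engineer would, in place of code of your own. Each camera call takes 0.05 s, during which the arm holds its last target. There are 200 camera calls.

TASK

Clear the sanding bench: put the four stray sanding supplies (the abrasive sleeve, the rubber drum on its shank, the backing pad and the hand sanding block) back in the tray, each in the bin that already holds another like it. Set each one down, do not drop it, so that it stands upright, as it does on the bench, on the bin's floor beside the stored one. Leave the sawn-off bat knob and the bare cardboard core where they stand.

Things in the scene. Friction and masses are not known exactly. Their poses are not given: they have to be found in the camera images.
- sleeve_center (a point): abrasive sleeve: a brown gritty tube standing on end, open right through, 45 mm outside, 37 mm inside, 60 mm tall. Point at its centre, 30 mm above its foot; z along the tube. (The four bins stand two by two in a plywood tray on the left, 104 mm apart in x, 159 mm in y, all turned alike; which is where changes)
- drum_center (a point): sanding drum: a solid black rubber cylinder 45 mm across and 60 mm tall standing on its end, with a hexagon nut and an 8 mm steel shank rising a further 20 mm from its top (80 mm in all). Point on its axis 30 mm above its foot; z towards the shank
- pad_center (a point): backing pad: a dark flat disc 64 mm across and 12 mm thick lying face down, with a smooth aluminium hub 30 mm across rising from its middle to 48 mm above its foot. Point on the axis 24 mm above its foot; z towards the hub
- block_center (a point): pale wooden hand sanding block lying on its cork sole: base 70 (x) by 45 (y) by 14 mm thick, with a wooden grip rail along x above it, 60 mm long, 24 mm wide (y), its upper part from 30 to 50 mm above the sole (neck 16 mm wide below). Point at the middle, 25 mm above the sole; x along the rail, z up
- bat_knob_center (a point): look-alike, not a supply: sawn-off knob end of a maple bat, pale wood, round knob 51 mm across at the foot tapering to a 25 mm stub, 58 mm tall. Point on its axis 29 mm above its foot
- core_center (a point): look-alike, not a supply: bare thin-walled cardboard core standing on end, 60 mm outside, 54 mm inside, 42 mm tall. Point at its centre, 21 mm above its foot. (Also among the things: a plain wood offcut 24 mm high and a flat pencil, not part of the job)
- bin_sleeve_free (a point): middle of the empty half, on the inner floor (9 mm above the bench), of the grey lift-out bin holding an abrasive sleeve. Bin outside 101 (x) by 156 (y) by 28 mm, walls 3 mm, rim 25 mm above this point. Fixed. x across the bin, walls 47 mm either side; y along it: end wall 42 mm away at -y, axis of the stored part 75 mm away at +y; z up.
- bin_drum_free (a point): middle of the empty half, on the inner floor (9 mm above the bench), of the grey lift-out bin holding a rubber drum. Bin outside 101 (x) by 156 (y) by 28 mm, walls 3 mm, rim 25 mm above this point. Fixed. x across the bin, walls 47 mm either side; y along it: end wall 42 mm away at -y, axis of the stored part 75 mm away at +y; z up.
- bin_pad_free (a point): middle of the empty half, on the inner floor (9 mm above the bench), of the grey lift-out bin holding a backing pad. Bin outside 101 (x) by 156 (y) by 28 mm, walls 3 mm, rim 25 mm above this point. Fixed. x across the bin, walls 47 mm either side; y along it: end wall 42 mm away at -y, axis of the stored part 75 mm away at +y; z up.
- bin_block_free (a point): middle of the empty half, on the inner floor (9 mm above the bench), of the grey lift-out bin holding a sanding block. Bin outside 101 (x) by 156 (y) by 28 mm, walls 3 mm, rim 25 mm above this point. Fixed. x across the bin, walls 47 mm either side; y along it: end wall 42 mm away at -y, axis of the stored part 75 mm away at +y; z up. Stored one lies with its rail along x

How it is judged:
By the outcome, as a careful person would: the job done as asked, in the order asked, and still so for the second after the job is handed in, with the robot touching nothing.
It also fails if it takes over 106 s, if anything falls off the work surface, if the arm or the gripper's body presses on something with over 40 N, if the wrist force passes 120 N, or if a joint passes its speed limit or range.

## Working session

There is one attempt and no reset: what is moved stays moved. The work goes in short steps, Python scripts to look and compute and a tool call to move; the robot and the scene stay as the last step left them, time stands still between calls to the robot, and variables do not carry over. Pictures are saved under pics/ and viewed, at most 14 in all, crops included, and the job is handed in when it is done.

Besides the shell and the picture viewer there is one more tool, called after "Emit:" as name(argument=value, ...) on one line, values as JSON. arm_command: Moves the arm, as the interface text tells. Its arguments: {"type":"object","properties":{"series":{"type":"array"},"jaw":{"type":"number"}},"required":["series"]}

```bash
mkdir -p pics; ls; cat > h.py <<'E'
import numpy as np,cv2
from workcell import ctrl
def grab(n,f):
    im=ctrl.get_image(n); cv2.imwrite(f'pics/{f}.png',im['frame']); np.savez(f'pics/{f}.npz',**im); return im
def ray(im,u,v,z):
    R=cv2.Rodrigues(np.array(im['rvec'],float))[0]; t=np.array(im['tvec'],float).ravel()
    d=R.T@np.array([(u-im['cx'])/im['fx'],(v-im['cy'])/im['fy'],1]); c=-R.T@t
    return c+d*(z-c[2])/d[2]
def proj(im,p):
    R=cv2.Rodrigues(np.array(im['rvec'],float))[0]; q=R@np.array(p,float)+np.array(im['tvec'],float).ravel()
    return im['fx']*q[0]/q[2]+im['cx'],im['fy']*q[1]/q[2]+im['cy']
E
python3 - <<'E'
from h import *
for n in('top','scene'):
    im=grab(n,n+'0'); R=cv2.Rodrigues(np.array(im['rvec'],float))[0]; print(n,im['fx'],-R.T@np.array(im['tvec']).ravel(),R[2])
print(ctrl.get_obs())
E
```

```text
pics
top 428.95422475270266 [ 284.91382242  -35.31096847 1138.72090522] [ 0.18825116 -0.01055223 -0.98206423]
scene 395.0570167267702 [1184.62078945 -331.0542351   801.89084366] [-0.65611144  0.27030798 -0.70459306]
{'t': 0.1, 'qpos': array([ 1.32700360e+00,  4.23735695e-01,  1.63060401e+00, -1.72026405e-05,
        1.08861472e+00, -1.90336677e-02]), 'qvel': array([-0.00025677, -0.00250518, -0.001175  , -0.00042031,  0.00207263,
        0.00087181]), 'joint_torque': array([ 6.58265139e-05, -5.45614743e+01, -2.74326646e+01,  6.44766586e-02,
        1.88579009e-02, -1.78221154e-05]), 'ee_pos': array([139.17928695, 608.81701058, 241.00111521]), 'orientation': array([-3.52277185e-01, -3.12161408e+00,  2.12364844e-03]), 'ft_force': array([-0.45428546,  0.38826035, -0.14546714]), 'moment': array([-0.00789902, -0.04825005,  0.03748157]), 'grasp_force': 0.0, 'width': 87.76747078139805}
```

View pics/top0.png

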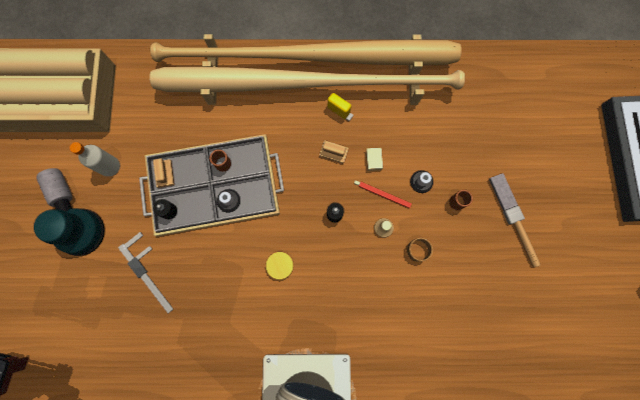

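View pics/scene0.png

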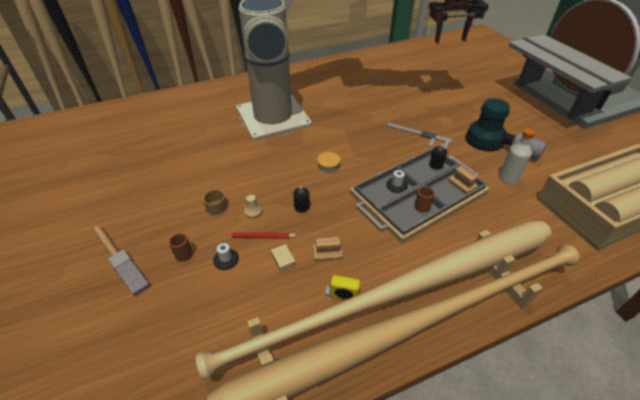

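```bash
python3 - <<'E'
import cv2
a=cv2.imread('pics/top0.png')
cv2.imwrite('pics/c1.png',cv2.resize(a[120:250,130:290],None,fx=4.5,fy=4.5,interpolation=cv2.INTER_CUBIC))
cv2.imwrite('pics/c2.png',cv2.resize(a[130:270,310:480],None,fx=4.25,fy=4.25,interpolation=cv2.INTER_CUBIC))
E
```

```text
(no output)
```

View pics/c1.png

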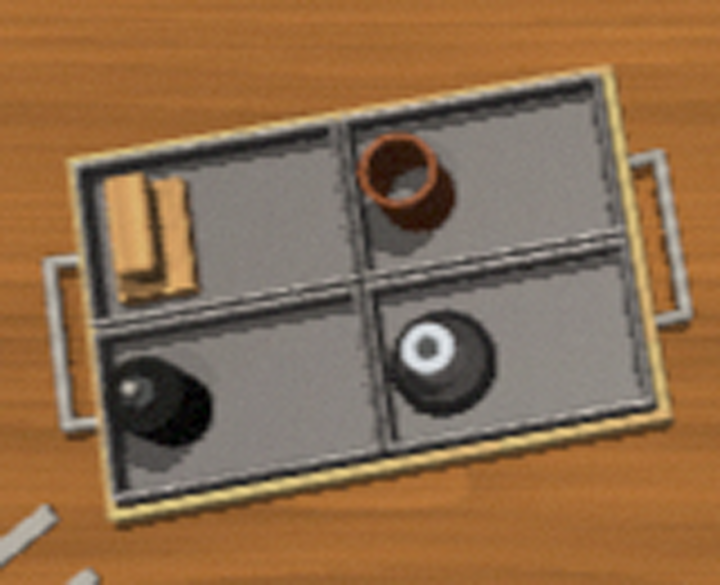

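View pics/c2.png

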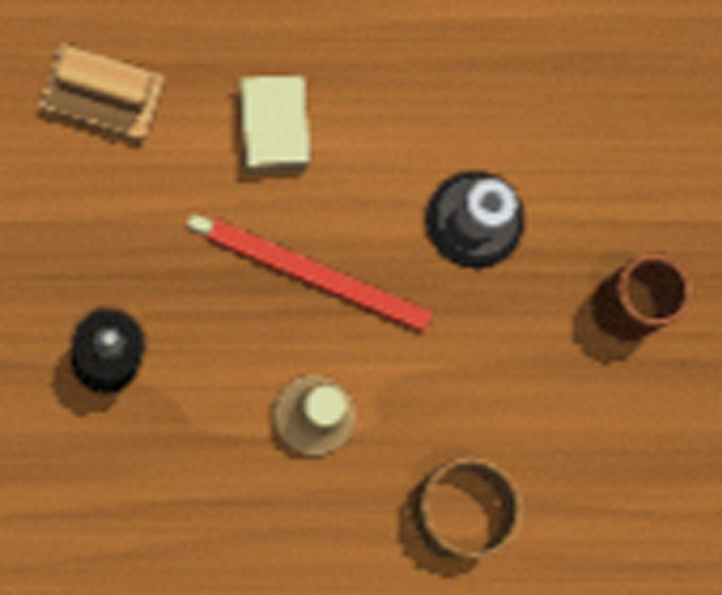

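```bash
cat >> h.py <<'E'
def load(f): return dict(np.load(f'pics/{f}.npz'))
def yaw(o):
    R=cv2.Rodrigues(np.array(o['orientation']))[0]; return R
E
python3 - <<'E'
from h import *
im=load('top0')
a=lambda x,y,z:ray(im,130+(x+.5)/4.5-.5,120+(y+.5)/4.5-.5,z)[:2]
b=lambda x,y,z:ray(im,310+(x+.5)/4.25-.5,130+(y+.5)/4.25-.5,z)[:2]
c=a(362,284,34); e=a(95,328,34)-a(625,238,34); f=a(342,125,34)-a(385,445,34)
print('tray',c,np.linalg.norm(e),np.linalg.norm(f),'ang',np.degrees(np.arctan2(-e[0],e[1])),np.degrees(np.arctan2(f[1],f[0])))
th=(np.arctan2(-e[0],e[1])+np.arctan2(f[1],f[0]))/2
X=np.array([np.cos(th),np.sin(th)]);Y=np.array([-X[1],X[0]])
st=dict(sleeve=(a(398,171,69),1,-1),pad=(a(427,348,57),-1,-1),drum=(a(132,385,89),-1,1),block=(a(130,228,59),1,1))
for k,(p,sx,sy) in st.items():
    bc=c+X*52*sx+Y*79.5*sy; print(k,'stored seen',p.round(1),'pred',(bc+Y*42).round(1),'free',(bc-33*Y).round(1))
print(np.degrees(th))
print('sleeve',b(654,290,60),'drum',b(108,338,80),'pad',b(492,202,48),b(475,220,12))
q=[b(*p,50) for p in((62,50),(147,78),(142,104),(56,82))]
print('block',np.mean(q,0),'rail dir',[np.degrees(np.arctan2(*(q[0]-q[1])[::-1])),np.degrees(np.arctan2(*(q[3]-q[2])[::-1]))],np.linalg.norm(q[0]-q[1]))
g=[b(*p,24) for p in((62,44),(163,74),(143,143),(40,112))]
print(yaw(ctrl.get_obs()).round(3))
E
```

```text
tray [548.02337951 253.29252139] 312.00379567741476 195.6400797361048 ang 9.931962474640686 10.017286235517906
sleeve stored seen [606.3 226.6] pred [605.7 225.4] free [618.7 151.5]
pad stored seen [505.  208.6] pred [503.3 207.4] free [516.3 133.5]
drum stored seen [478.  362.6] pred [475.8 363.9] free [488.8 290.1]
block stored seen [575.3 381.4] pred [578.2 382. ] free [591.2 308.1]
9.974624355079296
sleeve [ 501.05713503 -405.87499073] drum [468.69986278 -74.15298673] pad [ 559.03570353 -313.22965981] [ 556.29926397 -310.98521958]
block [638.04272653 -72.71311566] rail dir [np.float64(70.95161003932583), np.float64(75.03335315484433)] 55.98742697978089
[[-0.975  0.223 -0.   ]
 [ 0.223  0.975 -0.001]
 [ 0.    -0.001 -1.   ]]
```

Emit:
arm_command(series=[{"linear":[0,0,0],"turn":0.146},{"linear":[0,0,0],"turn":0.146},{"linear":[0,0,0],"turn":0.146},{"linear":[0,0,0],"turn":0.146},{"linear":[0,0,0],"turn":0.146},{"linear":[0,0,0],"turn":0.146},{"linear":[0,0,0],"turn":0.146},{"linear":[0,0,0],"turn":0.149}], jaw=1)

```text
t: 0.9
ee_pos: [139.2, 609.0, 241.2]
orientation: [2.026, 2.401, -0.001]
ft_force: [-0.2, -0.9, -0.1]
width: 87.6
grasp_force: 0.0
```

Emit:
arm_command(series=[{"linear":[-0.04,0.0215,0],"turn":0},{"linear":[-0.04,0.0215,0],"turn":0},{"linear":[-0.04,0.0215,0],"turn":0},{"linear":[-0.04,0.0215,0],"turn":0},{"linear":[-0.04,0.0215,0],"turn":0},{"linear":[-0.04,0.0215,0],"turn":0},{"linear":[-0.04,0.0215,0],"turn":0},{"linear":[-0.04,0.0215,0],"turn":0},{"linear":[-0.04,0.0215,0],"turn":0},{"linear":[-0.04,0.0215,0],"turn":0}])

```text
t: 1.9
ee_pos: [421.3, 251.1, 241.6]
orientation: [-2.019, -2.407, 0.0]
ft_force: [0.2, 0.5, 0.4]
width: 88.0
grasp_force: 0.0
```

Emit:
arm_command(series=[{"linear":[-0.047,-0.0025,0],"turn":0},{"linear":[-0.047,-0.0025,0],"turn":0},{"linear":[-0.047,-0.0025,0],"turn":0},{"linear":[-0.047,-0.0025,0],"turn":0},{"linear":[-0.047,-0.0025,0],"turn":0},{"linear":[-0.047,-0.0025,0],"turn":0},{"linear":[-0.047,-0.0025,0],"turn":0},{"linear":[-0.047,-0.0025,0],"turn":0},{"linear":[-0.047,-0.0025,0],"turn":0},{"linear":[-0.047,-0.0025,0],"turn":0}])

```text
t: 2.9
ee_pos: [477.5, -216.4, 241.5]
orientation: [-2.019, -2.406, -0.0]
ft_force: [0.8, -0.1, -0.2]
width: 88.2
grasp_force: 0.0
```

Emit:
arm_command(series=[{"linear":[-0.047,-0.0025,0],"turn":0},{"linear":[-0.047,-0.0025,0],"turn":0},{"linear":[-0.047,-0.0025,0],"turn":0},{"linear":[-0.05,-0.0025,0],"turn":0},{"linear":[0,0,0],"turn":0},{"linear":[0,0,0],"turn":0}])

```text
t: 3.5
ee_pos: [500.6, -404.7, 240.7]
orientation: [-2.02, -2.404, -0.0]
ft_force: [0.5, 0.3, -0.8]
width: 87.8
grasp_force: 0.0
```

```bash
python3 - <<'E'
from h import *
im=grab('wrist','w1'); print(proj(im,(501,-406,60))); print(ctrl.get_obs()['ee_pos'])
R=cv2.Rodrigues(np.array(im['rvec'],float))[0]; print(-R.T@np.array(im['tvec']).ravel(),R[2])
E
```

```text
(np.float64(316.9733002895871), np.float64(185.2883445743626))
[ 500.60886565 -403.58344631  240.81387603]
[ 488.09999874 -326.02301882  383.39136478] [ 0.0488272  -0.28171499 -0.95825496]
```

View pics/w1.png

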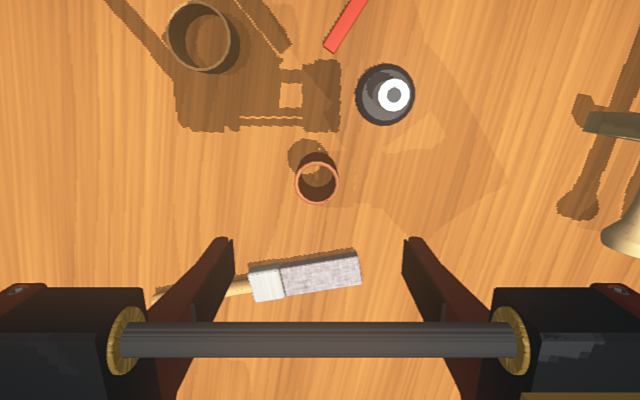

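Emit:
arm_command(series=[{"linear":[0,0,0.04],"turn":0},{"linear":[0,0,0.04],"turn":0},{"linear":[0,0,0.04],"turn":0},{"linear":[0,0,0.04],"turn":0},{"linear":[0,0,0.025],"turn":0},{"linear":[0,0,0.01],"turn":0},{"linear":[0,0,0],"turn":0},{"linear":[0,0,0],"turn":0}])

```text
t: 4.35
ee_pos: [502.1, -404.0, 48.0]
orientation: [2.017, 2.407, 0.0]
ft_force: [-0.2, -1.1, 0.2]
width: 87.7
grasp_force: 0.0
```

Emit:
arm_command(series=[{"linear":[0,0,0],"turn":0},{"linear":[0,0,0],"turn":0},{"linear":[0,0,0],"turn":0},{"linear":[0,0,0],"turn":0},{"linear":[0,0,0],"turn":0},{"linear":[0,0,0],"turn":0},{"linear":[0,0,0],"turn":0},{"linear":[0,0,0],"turn":0}], jaw=-1)

```text
t: 5.15
ee_pos: [501.1, -404.2, 46.8]
orientation: [-2.019, -2.407, 0.0]
ft_force: [-1.6, 0.6, 2.0]
width: 44.5
grasp_force: 30.0
```

```bash
python3 - <<'E'
from h import *
im=load('w1')
print(ray(im,317,182,60),ray(im,394,95,48)); o=ctrl.get_obs(); print(o['t'],o['ee_pos'],o['width'],o['grasp_force'])
E
```

```text
[ 500.46451823 -402.74502424   60.        ] [ 557.93531631 -310.48620147   48.        ]
5.15 [ 501.13960462 -404.17605733   46.76351359] 44.50499005673836 30.0003591645509
```

Emit:
arm_command(series=[{"linear":[0,0,-0.02],"turn":0},{"linear":[0,0,-0.04],"turn":0},{"linear":[0,0,-0.04],"turn":0},{"linear":[0.02,0.008,-0.02],"turn":0},{"linear":[0.044,0.0178,0],"turn":0},{"linear":[0.044,0.0178,0],"turn":0},{"linear":[0.044,0.0178,0],"turn":0},{"linear":[0.044,0.0178,0],"turn":0},{"linear":[0.044,0.0178,0],"turn":0},{"linear":[0.044,0.0178,0],"turn":0}])

```text
t: 6.15
ee_pos: [565.0, -102.6, 166.7]
orientation: [2.019, 2.407, 0.0]
ft_force: [1.4, -0.5, -1.0]
width: 44.6
grasp_force: 30.0
```

Emit:
arm_command(series=[{"linear":[0.044,0.0178,0],"turn":0},{"linear":[0.044,0.0178,0],"turn":0},{"linear":[0.044,0.0178,0],"turn":0},{"linear":[0.044,0.0178,0],"turn":0},{"linear":[0.044,0.0178,0],"turn":0},{"linear":[0.022,0.008,0],"turn":0},{"linear":[0,0,0],"turn":0},{"linear":[0,0,0],"turn":0}])

```text
t: 6.95
ee_pos: [617.8, 150.8, 166.2]
orientation: [-2.017, -2.408, 0.001]
ft_force: [-0.2, 0.5, -0.2]
width: 44.5
grasp_force: 30.0
```

```bash
python3 - <<'E'
from h import *
im=grab('wrist','w2'); print(ctrl.get_obs()['ee_pos'],ctrl.get_obs()['width'])
# predicted tray cross & adjacent, stored sleeve top
for p in((548,253.3,34),(605.7,225.4,69),(503.3,207.4,57)): print(proj(im,p))
E
```

```text
[617.77840613 150.00335574 166.28461229] 44.42053993685347
(np.float64(248.00597038549276), np.float64(51.627915637736834))
(np.float64(317.84430286014145), np.float64(104.894415080029))
(np.float64(171.59435589220908), np.float64(104.42202491790168))
```

View pics/w2.png

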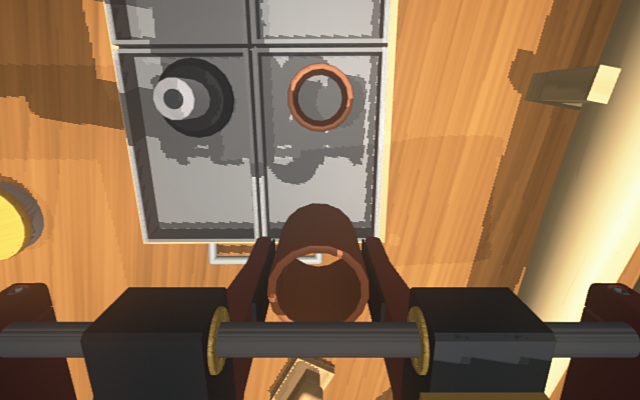

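Emit:
arm_command(series=[{"linear":[0.004,0.0025,0],"turn":0},{"linear":[0,0,0.04],"turn":0},{"linear":[0,0,0.03],"turn":0},{"linear":[0,0,0.025],"turn":0},{"linear":[0,0,0.01],"turn":0},{"linear":[0,0,0],"turn":0},{"linear":[0,0,0],"turn":0},{"linear":[0,0,0],"turn":0}])

```text
t: 7.8
ee_pos: [621.1, 155.1, 63.2]
orientation: [2.018, 2.406, 0.003]
ft_force: [0.4, -0.6, -0.2]
width: 44.9
grasp_force: 30.0
```

```bash
python3 - <<'E'
from h import *
im=load('w2'); c=ray(im,250,47,34)[:2]; print(c,ray(im,321,97,69),ray(im,174,99,57))
th=np.radians(9.97);X=np.array([np.cos(th),np.sin(th)]);Y=np.array([-X[1],X[0]])
for k,s,t in(('sleeve',1,-1),('pad',-1,-1),('drum',-1,1),('block',1,1)): print(k,(c+52*s*X+(79.5*t-33)*Y).round(1))
o=ctrl.get_obs(); print(o['ee_pos'],o['ft_force'])
E
```

```text
[549.08811716 256.70822438] [606.90086282 230.80789195  69.        ] [504.78244598 211.41369295  57.        ]
sleeve [619.8 154.9]
pad [517.4 136.9]
drum [489.8 293.5]
block [592.3 311.5]
[621.1258227  155.11947106  63.24538833] [ 0.41907981 -0.61507753 -0.16362036]
```

Emit:
arm_command(series=[{"linear":[0,0,0.003],"turn":0},{"linear":[0,0,0.002],"turn":0},{"linear":[0,0,0.001],"turn":0},{"linear":[0,0,0],"turn":0}])

```text
t: 8.2
ee_pos: [620.0, 155.2, 55.8]
orientation: [2.019, 2.407, 0.0]
ft_force: [-0.9, 0.4, 0.6]
width: 44.3
grasp_force: 30.0
```

Emit:
arm_command(series=[{"linear":[0,0,0.001],"turn":0},{"linear":[0,0,0],"turn":0},{"linear":[0,0,0],"turn":0}])

```text
t: 8.5
ee_pos: [620.1, 155.2, 55.7]
orientation: [2.019, 2.407, 0.0]
ft_force: [-3.8, -0.8, 8.1]
width: 44.2
grasp_force: 30.0
```

Emit:
arm_command(series=[{"linear":[0,0,0],"turn":0},{"linear":[0,0,0],"turn":0},{"linear":[0,0,0],"turn":0},{"linear":[0,0,0],"turn":0},{"linear":[0,0,0],"turn":0}], jaw=0.5)

```text
t: 9.0
ee_pos: [620.0, 155.1, 54.5]
orientation: [-2.019, -2.407, 0.0]
ft_force: [0.0, -0.2, -1.2]
width: 65.6
grasp_force: 0.0
```

Emit:
arm_command(series=[{"linear":[0,0,-0.01],"turn":0},{"linear":[0,0,-0.04],"turn":0},{"linear":[0,0,-0.04],"turn":0},{"linear":[0,0,-0.04],"turn":0},{"linear":[0,0,-0.02],"turn":0},{"linear":[0,0,0],"turn":0},{"linear":[0,0,0],"turn":0}])

```text
t: 9.7
ee_pos: [619.8, 155.0, 204.9]
orientation: [2.019, 2.407, 0.001]
ft_force: [-0.7, -0.6, 0.0]
width: 66.1
grasp_force: 0.0
```

Emit:
arm_command(series=[{"linear":[-0.033,-0.0314,0],"turn":0},{"linear":[-0.033,-0.0314,0],"turn":0},{"linear":[-0.033,-0.0314,0],"turn":0},{"linear":[-0.033,-0.0314,0],"turn":0},{"linear":[-0.033,-0.0314,0],"turn":0},{"linear":[-0.032,-0.0314,0],"turn":0},{"linear":[0,0,0],"turn":0},{"linear":[0,0,0],"turn":0}], jaw=1)

```text
t: 10.5
ee_pos: [467.7, -72.2, 203.6]
orientation: [-2.02, -2.403, 0.001]
ft_force: [0.4, 0.8, -0.6]
width: 87.8
grasp_force: 0.0
```

```bash
python3 - <<'E'
from h import *
im=grab('wrist','w3'); print(ctrl.get_obs()['ee_pos'],proj(im,(468.5,-71.5,80)),proj(im,(468.5,-71.5,60)))
E
```

```text
[468.55028886 -71.59433576 203.80015359] (np.float64(317.81561670186915), np.float64(200.02054210399643)) (np.float64(317.85101553608223), np.float64(193.4735105215705))
```

View pics/w3.png

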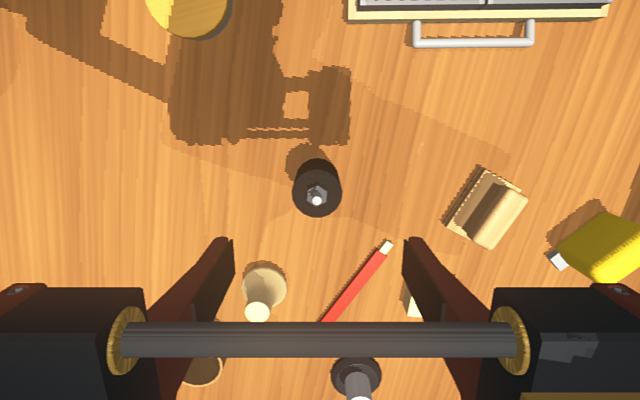

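Emit:
arm_command(series=[{"linear":[0,0,0.04],"turn":0},{"linear":[0,0,0.04],"turn":0},{"linear":[0,0,0.04],"turn":0},{"linear":[0,0,0.027],"turn":0},{"linear":[0,0,0.01],"turn":0},{"linear":[0,0,0],"turn":0},{"linear":[0,0,0],"turn":0}])

```text
t: 11.25
ee_pos: [469.6, -71.3, 48.2]
orientation: [2.017, 2.408, 0.001]
ft_force: [0.1, 0.3, 0.2]
width: 88.0
grasp_force: 0.0
```

Emit:
arm_command(series=[{"linear":[0,0,0],"turn":0},{"linear":[0,0,0],"turn":0},{"linear":[0,0,0],"turn":0},{"linear":[0,0,0],"turn":0},{"linear":[0,0,0],"turn":0},{"linear":[0,0,0],"turn":0},{"linear":[0,0,0],"turn":0},{"linear":[0,0,0],"turn":0}], jaw=-1)

```text
t: 12.05
ee_pos: [468.4, -71.7, 47.8]
orientation: [-2.018, -2.407, 0.001]
ft_force: [-2.4, -0.0, 5.8]
width: 44.4
grasp_force: 30.0
```

Emit:
arm_command(series=[{"linear":[0,0,-0.02],"turn":0},{"linear":[0,0,-0.04],"turn":0},{"linear":[0,0,-0.04],"turn":0},{"linear":[0.022,0.0052,-0.02],"turn":0},{"linear":[0.0445,0.0105,0],"turn":0},{"linear":[0.0445,0.0105,0],"turn":0},{"linear":[0.0445,0.0105,0],"turn":0},{"linear":[0.0445,0.0105,0],"turn":0},{"linear":[0.0445,0.0105,0],"turn":0},{"linear":[0.0445,0.0105,0],"turn":0}])

```text
t: 13.05
ee_pos: [485.4, 226.7, 167.4]
orientation: [-2.019, -2.407, -0.0]
ft_force: [0.5, -1.3, -1.7]
width: 44.7
grasp_force: 30.0
```

Emit:
arm_command(series=[{"linear":[0.0445,0.0105,0],"turn":0},{"linear":[0.0225,0.006,0],"turn":0},{"linear":[0,0,0],"turn":0},{"linear":[0,0,0.04],"turn":0},{"linear":[0,0,0.03],"turn":0},{"linear":[0,0,0],"turn":0},{"linear":[0,0,0],"turn":0}])

```text
t: 13.75
ee_pos: [490.0, 292.7, 97.6]
orientation: [-2.019, -2.406, 0.002]
ft_force: [0.6, 0.7, -0.5]
width: 44.7
grasp_force: 30.0
```

```bash
python3 - <<'E'
from h import *
im=grab('wrist','w4'); o=ctrl.get_obs(); print(o['ee_pos'],o['ft_force']); 
for p in((549.1,256.7,34),(489.8,293.5,9)): print(proj(im,p))
E
```

```text
[490.80431286 293.2183521   98.56566345] [ 1.1388297   0.07524468 -0.2053713 ]
(np.float64(392.3282508462663), np.float64(289.4764184374088))
(np.float64(316.3679007965109), np.float64(213.40085390074776))
```

View pics/w4.png

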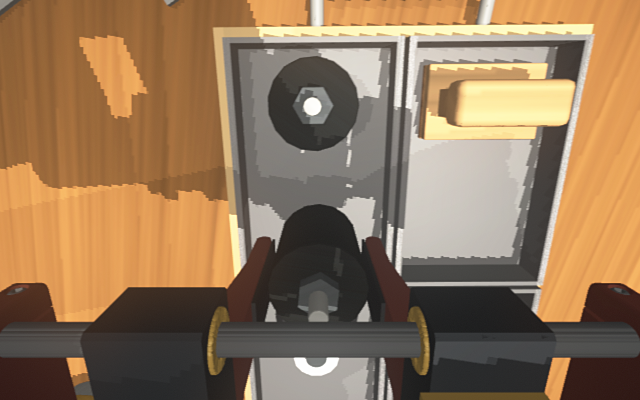

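Emit:
arm_command(series=[{"linear":[0,0,0.025],"turn":0},{"linear":[0,0,0.012],"turn":0},{"linear":[0,0,0.002],"turn":0},{"linear":[0,0,0],"turn":0},{"linear":[0,0,0],"turn":0}])

```text
t: 14.3
ee_pos: [490.8, 293.9, 59.6]
orientation: [2.019, 2.407, 0.002]
ft_force: [0.2, -0.5, -1.9]
width: 44.2
grasp_force: 30.0
```

Emit:
arm_command(series=[{"linear":[0,0,0.0015],"turn":0},{"linear":[0,0,0],"turn":0},{"linear":[0,0,0],"turn":0}])

```text
t: 14.6
ee_pos: [490.3, 293.7, 57.4]
orientation: [2.019, 2.407, 0.001]
ft_force: [1.1, 0.0, -1.8]
width: 44.8
grasp_force: 30.0
```

Emit:
arm_command(series=[{"linear":[0,0,0.001],"turn":0},{"linear":[0,0,0],"turn":0},{"linear":[0,0,0],"turn":0}])

```text
t: 14.9
ee_pos: [490.4, 293.7, 56.8]
orientation: [2.019, 2.407, 0.001]
ft_force: [-1.0, -1.5, 5.5]
width: 44.8
grasp_force: 30.0
```

Emit:
arm_command(series=[{"linear":[0,0,0],"turn":0},{"linear":[0,0,0],"turn":0},{"linear":[0,0,0],"turn":0},{"linear":[0,0,0],"turn":0},{"linear":[0,0,0],"turn":0}], jaw=0.5)

```text
t: 15.4
ee_pos: [490.2, 293.6, 56.1]
orientation: [-2.019, -2.407, 0.0]
ft_force: [-0.1, 0.1, -1.0]
width: 65.8
grasp_force: 0.0
```

Emit:
arm_command(series=[{"linear":[0,0,-0.01],"turn":0},{"linear":[0,0,-0.04],"turn":0},{"linear":[0,0,-0.04],"turn":0},{"linear":[0,0,-0.04],"turn":0},{"linear":[-0.0217,-0.0015,-0.02],"turn":0},{"linear":[-0.045,-0.0028,0],"turn":0},{"linear":[-0.045,-0.0028,0],"turn":0},{"linear":[-0.045,-0.0028,0],"turn":0},{"linear":[-0.045,-0.0028,0],"turn":0},{"linear":[-0.045,-0.0028,0],"turn":0}])

```text
t: 16.4
ee_pos: [517.9, 46.3, 207.1]
orientation: [2.018, 2.407, 0.001]
ft_force: [-0.2, -0.2, -0.1]
width: 65.5
grasp_force: 0.0
```

Emit:
arm_command(series=[{"linear":[-0.045,-0.0028,0],"turn":0},{"linear":[-0.045,-0.0028,0],"turn":0},{"linear":[-0.045,-0.0028,0],"turn":0},{"linear":[-0.045,-0.0028,0],"turn":0},{"linear":[-0.045,-0.0028,0],"turn":0},{"linear":[-0.045,-0.0028,0],"turn":0},{"linear":[-0.045,-0.0028,0],"turn":0},{"linear":[-0.045,-0.0028,0],"turn":0},{"linear":[0,0,0],"turn":0},{"linear":[0,0,0],"turn":0}], jaw=1)

```text
t: 17.4
ee_pos: [558.1, -311.1, 206.4]
orientation: [-2.021, -2.405, -0.0]
ft_force: [-0.6, 0.5, 1.4]
width: 87.7
grasp_force: 0.0
```

```bash
python3 - <<'E'
from h import *
im=grab('wrist','w5'); o=ctrl.get_obs(); print(o['ee_pos'],o['width'])
u,v=proj(im,(558,-310.5,48)); print(u,v)
f=im['frame'].astype(int); m=((f.min(2)>110)&(f.max(2)-f.min(2)<40)).astype(np.uint8)
n,l,s,c=cv2.connectedComponentsWithStats(m)
for i in range(1,n):
    if s[i,4]>60: print(s[i],c[i],ray(im,*c[i],48))
E
```

```text
[ 558.07876705 -310.05593857  206.32741903] 87.61655558788293
316.5819790556088 188.95934904846524
[549   0  23  17 218] [559.89908257   6.17889908] [ 721.5913546  -131.19608616   48.        ]
[ 374   26   70   54 2913] [408.45005149  52.50635084] [ 612.32490118 -184.35699581   48.        ]
[ 299  156   42   49 1344] [320.078125   181.85193452] [ 559.99373538 -303.39575553   48.        ]
[596 188  44  95 543] [619.47697974 237.08839779] [ 850.46431037 -307.98235203   48.        ]
[ 189  357  113   21 1288] [230.79968944 364.21195652] [ 500.1048038  -518.32367306   48.        ]
```

Emit:
arm_command(series=[{"linear":[0.002,0.001,0.04],"turn":0},{"linear":[0,0,0.04],"turn":0},{"linear":[0,0,0.04],"turn":0},{"linear":[0,0,0.03],"turn":0},{"linear":[0,0,0.011],"turn":0},{"linear":[0,0,0.001],"turn":0},{"linear":[0,0,0],"turn":0}])

```text
t: 18.15
ee_pos: [560.0, -308.0, 45.4]
orientation: [2.017, 2.407, 0.0]
ft_force: [-0.8, -0.3, -1.0]
width: 87.7
grasp_force: 0.0
```

Emit:
arm_command(series=[{"linear":[0,0,0],"turn":0},{"linear":[0,0,0],"turn":0},{"linear":[0,0,0],"turn":0},{"linear":[0,0,0],"turn":0},{"linear":[0,0,0],"turn":0},{"linear":[0,0,0],"turn":0},{"linear":[0,0,0],"turn":0},{"linear":[0,0,0],"turn":0},{"linear":[0,0,0],"turn":0}], jaw=-1)

```text
t: 19.05
ee_pos: [558.8, -308.2, 44.1]
orientation: [-2.018, -2.407, 0.0]
ft_force: [-2.8, -0.4, 1.5]
width: 29.5
grasp_force: 30.0
```

Emit:
arm_command(series=[{"linear":[0,0,-0.02],"turn":0},{"linear":[0,0,-0.04],"turn":0},{"linear":[0,0,-0.04],"turn":0},{"linear":[0.022,0.0018,-0.02],"turn":0},{"linear":[0.0445,0.0036,0],"turn":0},{"linear":[0.0445,0.0036,0],"turn":0},{"linear":[0.0445,0.0036,0],"turn":0},{"linear":[0.0445,0.0036,0],"turn":0},{"linear":[0.0445,0.0036,0],"turn":0},{"linear":[0.0445,0.0036,0],"turn":0}])

```text
t: 20.05
ee_pos: [531.4, -17.9, 164.1]
orientation: [2.019, 2.407, 0.0]
ft_force: [0.8, 0.1, -1.2]
width: 29.2
grasp_force: 30.0
```

Emit:
arm_command(series=[{"linear":[0.0445,0.0036,0],"turn":0},{"linear":[0.0445,0.0036,0],"turn":0},{"linear":[0.0445,0.0036,0],"turn":0},{"linear":[0.0225,0.0018,0],"turn":0},{"linear":[0,0,0],"turn":0},{"linear":[0,0,0.04],"turn":0},{"linear":[0,0,0.03],"turn":0},{"linear":[0,0,0],"turn":0},{"linear":[0,0,0],"turn":0}])

```text
t: 20.95
ee_pos: [517.1, 135.4, 94.2]
orientation: [-2.019, -2.406, 0.002]
ft_force: [0.7, 0.4, -1.3]
width: 29.3
grasp_force: 30.0
```

```bash
python3 - <<'E'
from h import *
im=grab('wrist','w6'); o=ctrl.get_obs(); print(o['ee_pos'],o['ft_force'],o['width']); 
for p in((549.1,256.7,34),(517.4,136.9,9)): print(proj(im,p))
E
```

```text
[517.89351677 135.69512054  95.07046829] [ 0.71655718  0.55423009 -1.30719312] 29.72744341843065
(np.float64(412.8305219791656), np.float64(32.452135786819156))
(np.float64(317.2123840251174), np.float64(214.3046273664805))
```

View pics/w6.png

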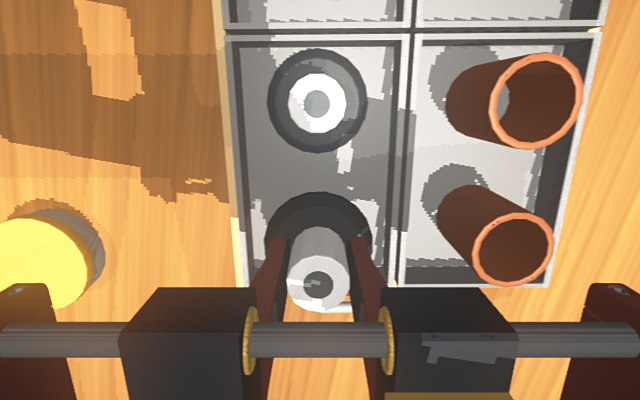

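Emit:
arm_command(series=[{"linear":[0,0,0.025],"turn":0},{"linear":[0,0,0.012],"turn":0},{"linear":[0,0,0.002],"turn":0},{"linear":[0,0,0],"turn":0},{"linear":[0,0,0],"turn":0}])

```text
t: 21.5
ee_pos: [517.7, 136.3, 56.0]
orientation: [2.018, 2.406, 0.002]
ft_force: [0.2, -0.5, -2.1]
width: 29.5
grasp_force: 30.0
```

Emit:
arm_command(series=[{"linear":[0,0,0.001],"turn":0},{"linear":[0,0,0],"turn":0},{"linear":[0,0,0],"turn":0}])

```text
t: 21.8
ee_pos: [517.3, 136.2, 54.5]
orientation: [2.019, 2.407, 0.0]
ft_force: [-0.6, -0.1, -1.5]
width: 29.3
grasp_force: 30.0
```

Emit:
arm_command(series=[{"linear":[0,0,0.001],"turn":0},{"linear":[0,0,0],"turn":0},{"linear":[0,0,0],"turn":0}])

```text
t: 22.1
ee_pos: [517.1, 136.2, 53.1]
orientation: [-2.019, -2.407, 0.0]
ft_force: [-0.1, 0.4, -1.3]
width: 29.4
grasp_force: 30.0
```

Emit:
arm_command(series=[{"linear":[0,0,0.0005],"turn":0},{"linear":[0,0,0],"turn":0},{"linear":[0,0,0],"turn":0}])

```text
t: 22.4
ee_pos: [517.2, 136.2, 53.0]
orientation: [2.019, 2.407, 0.0]
ft_force: [-2.1, -1.2, 5.4]
width: 29.8
grasp_force: 30.0
```

Emit:
arm_command(series=[{"linear":[0,0,0],"turn":0},{"linear":[0,0,0],"turn":0},{"linear":[0,0,0],"turn":0},{"linear":[0,0,0],"turn":0}], jaw=0.1)

```text
t: 22.8
ee_pos: [517.2, 136.2, 52.6]
orientation: [2.019, 2.407, 0.0]
ft_force: [-0.3, 0.2, -1.0]
width: 48.4
grasp_force: 0.0
```

Emit:
arm_command(series=[{"linear":[0,0,-0.01],"turn":0},{"linear":[0,0,-0.04],"turn":0},{"linear":[0,0,-0.04],"turn":0},{"linear":[0,0,-0.04],"turn":0},{"linear":[0,0,-0.02],"turn":0},{"linear":[-0.0448,0.0167,0],"turn":0},{"linear":[-0.0448,0.0167,0],"turn":0},{"linear":[-0.0448,0.0167,0],"turn":0},{"linear":[-0.0448,0.0167,0],"turn":0},{"linear":[-0.0448,0.0167,0],"turn":0}])

```text
t: 23.8
ee_pos: [639.1, -71.6, 203.6]
orientation: [2.018, 2.407, 0.001]
ft_force: [0.6, 0.9, 0.1]
width: 48.2
grasp_force: 0.0
```

Emit:
arm_command(series=[{"linear":[0,0,0],"turn":0.12},{"linear":[0,0,0],"turn":0.12},{"linear":[0,0,0],"turn":0.12},{"linear":[0,0,0],"turn":0.11},{"linear":[0,0,0],"turn":0},{"linear":[0,0,0],"turn":0}], jaw=1)

```text
t: 24.4
ee_pos: [638.3, -69.8, 203.1]
orientation: [2.521, 1.875, 0.0]
ft_force: [-0.3, -0.3, 0.3]
width: 87.5
grasp_force: 0.0
```

```bash
python3 - <<'E'
from h import *
im=grab('wrist','w7'); o=ctrl.get_obs(); print(o['ee_pos'],o['width'],yaw(o)[:,1]); 
print(proj(im,(638,-70,50)))
cv2.imwrite('pics/w7c.png',cv2.resize(im['frame'][110:270,220:420],None,fx=3.5,fy=3.5,interpolation=cv2.INTER_CUBIC))
E
```

```text
[638.31394913 -69.81065617 203.04731994] 87.91405799622198 [ 9.57596761e-01 -2.88111758e-01  2.42088782e-04]
(np.float64(316.8395687318576), np.float64(191.92779656414018))
```

View pics/w7c.png

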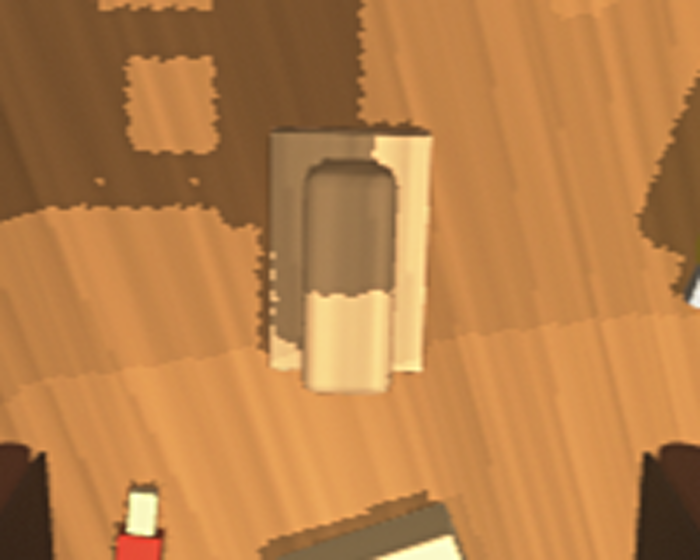

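Emit:
arm_command(series=[{"linear":[0,0.002,0.04],"turn":0},{"linear":[0,0,0.04],"turn":0},{"linear":[0,0,0.04],"turn":0},{"linear":[0,0,0.028],"turn":0},{"linear":[0,0,0.01],"turn":0},{"linear":[0,0,0.001],"turn":0},{"linear":[0,0,0],"turn":0}])

```text
t: 25.15
ee_pos: [641.2, -70.5, 44.8]
orientation: [2.522, 1.871, 0.002]
ft_force: [-0.3, -0.9, 0.6]
width: 87.8
grasp_force: 0.0
```

Emit:
arm_command(series=[{"linear":[0,0,0],"turn":0},{"linear":[0,0,0],"turn":0},{"linear":[0,0,0],"turn":0},{"linear":[0,0,0],"turn":0},{"linear":[0,0,0],"turn":0},{"linear":[0,0,0],"turn":0},{"linear":[0,0,0],"turn":0},{"linear":[0,0,0],"turn":0},{"linear":[0,0,0],"turn":0}], jaw=-1)

```text
t: 26.05
ee_pos: [640.1, -70.4, 43.6]
orientation: [-2.524, -1.871, 0.0]
ft_force: [0.2, 0.2, 0.1]
width: 23.5
grasp_force: 29.9
```

Emit:
arm_command(series=[{"linear":[0,0,-0.02],"turn":0},{"linear":[0,0,-0.04],"turn":0},{"linear":[0,0,-0.04],"turn":0},{"linear":[0,0,-0.02],"turn":0},{"linear":[0,0,0],"turn":0}])

```text
t: 26.55
ee_pos: [642.3, -70.7, 167.1]
orientation: [2.52, 1.868, 0.007]
ft_force: [0.4, 0.1, -2.0]
width: 23.5
grasp_force: 29.9
```

Emit:
arm_command(series=[{"linear":[0.039,-0.0174,0],"turn":0},{"linear":[0.039,-0.0174,0],"turn":0},{"linear":[0.039,-0.0174,0],"turn":0},{"linear":[0.039,-0.0174,0],"turn":0},{"linear":[0.039,-0.0174,0],"turn":0},{"linear":[0.039,-0.0174,0],"turn":0},{"linear":[0.039,-0.0174,0],"turn":0},{"linear":[0.039,-0.0174,0],"turn":0},{"linear":[0.039,-0.0174,0],"turn":0}])

```text
t: 27.45
ee_pos: [591.0, 312.1, 161.3]
orientation: [-2.523, -1.871, 0.005]
ft_force: [1.1, 0.2, -0.0]
width: 23.7
grasp_force: 29.9
```

Emit:
arm_command(series=[{"linear":[0,0,0],"turn":0.138},{"linear":[0,0,0],"turn":0.138},{"linear":[0,0,0],"turn":0.138},{"linear":[0,0,0],"turn":0.138},{"linear":[0,0,0],"turn":0.138},{"linear":[0,0,0],"turn":0.138},{"linear":[0,0,0],"turn":0.138},{"linear":[0,0,0],"turn":0.136},{"linear":[0,0,0],"turn":0},{"linear":[0,0,0],"turn":0}])

```text
t: 28.45
ee_pos: [591.8, 310.6, 162.1]
orientation: [3.128, 0.278, -0.003]
ft_force: [-0.6, 0.5, -0.6]
width: 23.9
grasp_force: 29.9
```

```bash
python3 - <<'E'
from h import *
im=grab('wrist','w8'); o=ctrl.get_obs(); print(o['ee_pos'],o['ft_force'],o['width'],yaw(o)[:,1]); 
for p in((549.1,256.7,34),(592.3,311.5,9)): print(proj(im,p))
E
```

```text
[591.9862296  310.66259983 162.47791177] [ 0.03990905 -1.04216037 -0.71285082] 23.482610715719066 [ 1.76161618e-01 -9.84361132e-01  4.96946082e-04]
(np.float64(371.2696481850011), np.float64(255.78996742495292))
(np.float64(318.0688622347578), np.float64(190.5288222092232))
```

View pics/w8.png

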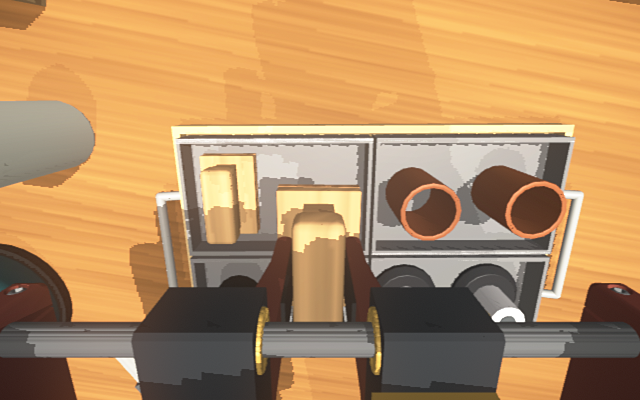

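Emit:
arm_command(series=[{"linear":[0,0,0.04],"turn":0},{"linear":[0,0,0.035],"turn":0},{"linear":[0,0,0.02],"turn":0},{"linear":[0,0,0.01],"turn":0},{"linear":[0,0,0],"turn":0},{"linear":[0,0,0],"turn":0},{"linear":[0,0,0],"turn":0}])

```text
t: 29.2
ee_pos: [593.5, 311.4, 60.2]
orientation: [-3.129, -0.273, -0.004]
ft_force: [0.1, 0.4, -0.4]
width: 23.7
grasp_force: 29.9
```

Emit:
arm_command(series=[{"linear":[0,0,0.001],"turn":0},{"linear":[0,0,0],"turn":0},{"linear":[0,0,0],"turn":0}])

```text
t: 29.5
ee_pos: [592.7, 311.0, 58.2]
orientation: [-3.129, -0.273, -0.001]
ft_force: [-0.0, -0.2, -1.8]
width: 23.8
grasp_force: 29.9
```

Emit:
arm_command(series=[{"linear":[0,0,0.003],"turn":0},{"linear":[0,0,0],"turn":0},{"linear":[0,0,0],"turn":0}])

```text
t: 29.8
ee_pos: [592.3, 310.8, 54.4]
orientation: [3.13, 0.273, -0.001]
ft_force: [0.1, -0.2, -1.1]
width: 23.8
grasp_force: 29.9
```

Emit:
arm_command(series=[{"linear":[0,0,0.001],"turn":0},{"linear":[0,0,0],"turn":0},{"linear":[0,0,0],"turn":0}])

```text
t: 30.1
ee_pos: [592.5, 310.9, 53.6]
orientation: [3.13, 0.273, -0.0]
ft_force: [0.2, 0.6, -0.8]
width: 23.8
grasp_force: 29.9
```

Emit:
arm_command(series=[{"linear":[0,0,0.001],"turn":0},{"linear":[0,0,0],"turn":0},{"linear":[0,0,0],"turn":0}])

```text
t: 30.4
ee_pos: [592.5, 310.9, 52.7]
orientation: [-3.13, -0.273, 0.0]
ft_force: [1.1, -0.1, -1.9]
width: 23.7
grasp_force: 29.9
```

Emit:
arm_command(series=[{"linear":[0,0,0.0005],"turn":0},{"linear":[0,0,0],"turn":0},{"linear":[0,0,0],"turn":0}])

```text
t: 30.7
ee_pos: [592.5, 311.0, 52.6]
orientation: [-3.13, -0.273, -0.0]
ft_force: [-2.5, -1.4, 4.9]
width: 24.2
grasp_force: 29.9
```

Emit:
arm_command(series=[{"linear":[0,0,0],"turn":0},{"linear":[0,0,0],"turn":0},{"linear":[0,0,0],"turn":0},{"linear":[0,0,0],"turn":0}], jaw=0)

```text
t: 31.1
ee_pos: [592.5, 310.9, 52.0]
orientation: [3.13, 0.273, -0.0]
ft_force: [-0.1, 0.1, -0.5]
width: 43.9
grasp_force: 0.0
```

Emit:
arm_command(series=[{"linear":[0,0,-0.01],"turn":0},{"linear":[0,0,-0.04],"turn":0},{"linear":[0,0,-0.04],"turn":0},{"linear":[0,0,-0.04],"turn":0},{"linear":[0,0,-0.02],"turn":0},{"linear":[0,0.045,0],"turn":0},{"linear":[0,0.045,0],"turn":0},{"linear":[0,0.045,0],"turn":0},{"linear":[0,0.045,0],"turn":0},{"linear":[0,0.045,0],"turn":0}])

```text
t: 32.1
ee_pos: [631.6, 87.6, 203.1]
orientation: [-3.13, -0.273, -0.002]
ft_force: [0.1, -0.1, 0.3]
width: 43.6
grasp_force: 0.0
```

Emit:
arm_command(series=[{"linear":[0,0.045,0],"turn":0},{"linear":[0,0.045,0],"turn":0},{"linear":[0,0.045,0],"turn":0},{"linear":[0,0.045,0],"turn":0},{"linear":[0,0.045,0],"turn":0},{"linear":[0,0.045,0],"turn":0},{"linear":[0,0.045,0],"turn":0},{"linear":[0,0,0],"turn":0}])

```text
t: 32.9
ee_pos: [686.3, -226.6, 203.0]
orientation: [3.128, 0.265, 0.003]
ft_force: [0.2, 0.8, -0.5]
width: 44.3
grasp_force: 0.0
```

```bash
python3 - <<'E'
from h import *
im=grab('top','t9'); a=im['frame']
cv2.imwrite('pics/t9c.png',cv2.resize(a[120:270,130:480],None,fx=2.25,fy=2.25,interpolation=cv2.INTER_CUBIC))
E
```

```text
(no output)
```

View pics/t9c.png

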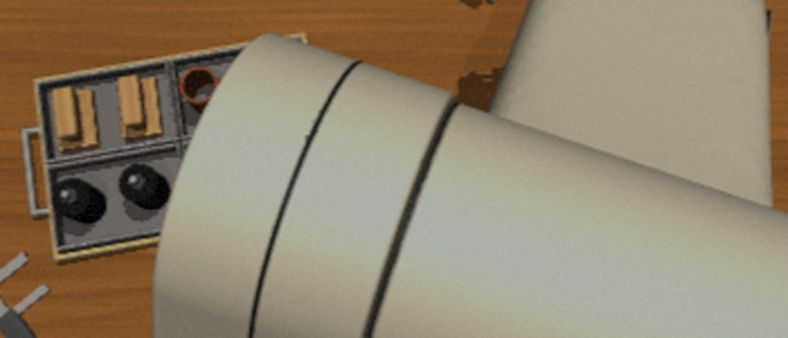

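```bash
python3 - <<'E'
from h import *
im=grab('scene','s9'); a=im['frame']
cv2.imwrite('pics/s9c.png',cv2.resize(a[130:290,160:500],None,fx=2.3,fy=2.3,interpolation=cv2.INTER_CUBIC))
E
```

```text
(no output)
```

View pics/s9c.png

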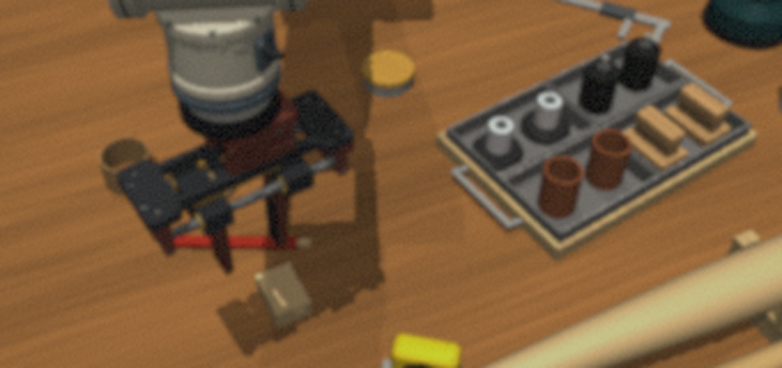

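The scene crop shows all four pairs upright in their bins: pads at (500,145)/(547,120), drums at (598,85)/(640,65), sleeves at (562,185)/(608,158) and blocks at (657,135)/(700,110). The gripper is clear of everything.

```bash
python3 -c "
from workcell import ctrl
print(ctrl.close_job())"
```

```text
the job is handed in; nothing more can be done
None
```

All four supplies (sleeve, drum, pad and block) stand upright in their matching bins beside the stored ones, the bat knob and cardboard core were not handled, and the job was handed in at about 33 s on the robot's clock.

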